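Press the marking gauge and sanding block into the tool tray

TASK

Put the marking gauge and the sanding block away in the blue tool tray: set each one upright (thumbscrew up, cork up) into the cutout of its own shape and press it down past the black rubber grip beads until it sits level and fully home on the floor of its cutout. Do not move the tray's neighbours, the tape measure and the roll of masking tape.

Things in the scene. Friction and masses are not known exactly. Their poses are not given: they have to be found in the camera images.
- tool_tray: Blue tray, grey rigid insert with yellow cutout floors, 214 (x) x 264 (y) x 48 mm, fixed to the worktop; origin under its centre, z up. Insert top face at z = 46 mm. Cutouts, long along y: a cross for the gauge at x = -54 mm (side with latches and black handle), a rectangle for the block at x = +47 mm. Clearance 3 mm per side. Sprung rubber beads grip the parts; pressing home takes 7 to 15 N.
- gauge_home (a point): Where the gauge's origin lies when home, 16 mm above the worktop; axes as the tray's, gauge y along this +y (not reversed). Beam slot 26 x 207 mm, 14 mm deep; stock well 64 x 32 mm centred at y = -20 mm, 32 mm deep. Home, the beam rests on the slot floor, its top 6 mm above the insert. A bead in each end wall of the slot: laid in loosely it stops about 8 mm too high.
- block_home (a point): Where the block's origin lies when home: centre of the cutout floor, 30 mm above the worktop; axes as the tray's, block y along this y, either way round. Cutout 70 (x) x 122 (y) mm, 16 mm deep, 38 mm wide finger recesses in the long walls, a bead in each end wall: laid in loosely it stops about 10 mm too high; if one end goes down first, press the other. Home, its top stands 21 mm above the insert.
- marking_gauge: Beech marking gauge, loose, 0.16 kg: beam 20 x 200 x 20 mm along its y, centred, z = 16 to 36 mm; stock fixed on it, 58 mm (x) by 26 mm (y = -33 to -7), z = 0 to 52 mm, thumbscrew above to 65 mm. Origin under the beam's middle, level with the stock's underside. Stands on the stock, only just balanced: it can tip about 8 degrees onto its +y end. Pinch the upper half of the beam beside the stock.
- sanding_block: Cork sanding block, loose, about 0.1 kg: 63 mm (x) by 116 mm (y) by 37 mm high, origin at the centre of its underside (red-brown paper side), z up, flat top. Can be pinched across its 63 mm.
- tape_measure: Tape measure, loose bystander, 38 x 84 x 68 mm, origin under its centre. Leave it where it is.
- masking_tape: Roll of masking tape, loose bystander, 104 mm across and 25 mm high, origin under its centre. Leave it where it is.

How it is judged:
By the outcome, as a careful person would: the job done as asked, in the order asked, and still so for the second after the job is handed in, with the robot touching nothing.
It also fails if it takes over 67 s, if anything falls off the work surface, if the arm or the gripper's body presses on something with over 40 N, if the wrist force passes 120 N, or if a joint passes its speed limit or range.

ROBOT

A 6-joint arm with a two-finger parallel gripper is mounted at the origin on a cart in front of the work surface, level with it; the furniture and walls round the work are solid. World frame = base frame: x ahead of the robot, y to its left, z up, the work surface at z = 0. Lengths are in mm, angles in rad, forces in N, time in s.
With the tool pointing down it reaches from about 350 to 775 mm from the base axis. Payload 7.3 kg.
Tool frame: the origin (TCP) lies at the very end of the fingers, on their centre line; the grasp point (between the pads) lies bot.grip_point_offset behind it (bot.grip_point_offset is the distance from the TCP to the grasp point, in mm); z points along the fingers, y is the line along which they close (so a half turn about z gives the same grasp; the last joint's range is limited). The gripper opens to 92 mm and grips with 3 to 60 N. Pads are 19 mm wide; open, the fingers measure 130 mm over their backs; the gripper's body (75 mm by 190 mm) begins 47 mm behind the grasp point.
Start: joints at [1.044, 0.342, 1.524, -0, 1.275, -0.146], TCP at [195.11, 487.419, 226.741] pointing down, gripper open.
Joint ranges: [-2.53, 2.53], [-0.77, 2.02], [0.04, 2.7], [-1, 4.14], [0.28, 2.66], [-3.11, 3.11]. Speed limits (rad/s): [2.57, 2.57, 3.14, 3.14, 3.14, 3.14].

INTERFACE

Orientations are given as [roll, pitch, yaw] about the fixed x, y, z axes, in that order (R = Rz(yaw) Ry(pitch) Rx(roll)).
In Python, from plant import bot gives the robot as it stands. The module is installed in compiled form; this text tells all that it offers.
- The arm moves only by the tool carry_out, never from a script. Its argument "plan" is a list of rows, each an object of numbers: "tx", "ty", "tz": the shift along the world's x, y, z in mm; "rx", "ry", "rz": the turn, a rotation vector about the world's x, y, z in rad. A call has 1 to 12 rows; each row shifts and turns the commanded pose from where the row before left it; what a row does not reach is not made up. A row lasts 1/10 s, in which the tool goes at most 50 mm and 8.59 degrees, less where a joint would pass 70% of its speed; a pose out of reach is approached as far as the arm can. A call with a gripper value outside its range is refused whole. "gripper" is the closure, from 0 (fully open) to 1 (shut), set as the call begins (left out, the last holds). The fingers move at their own pace and stop on an object; the grip force is fixed at half the most. Time passes only in rows, so rows that do not move let the fingers close. It gives the time, the measured TCP pose, the force, the opening and the grip force at its end, in the units of the state.
- bot.get_obs(): the state, without advancing time (a new reading comes with each control period).
- bot.capture(name): name is "scene" or "top" or "wrist"; returns the picture (400x640x3 uint8, red, green, blue); there is no depth.
- bot.camera_model(name): a dict with "camera_matrix" (3x3 intrinsics, pixels), "dist" ([k1, k2, p1, p2, k3] as OpenCV has them; the pictures are not rectified), "R" (3x3) and "t" (3): a world point X has camera coordinates R X + t. Camera axes: x right, y down, z forward; pixel columns grow to the right and rows downward; lengths in mm; the calibration is good to about 2 mm. A picture is of the moment at which its call begins: read the wrist's pose just before it. camera_model takes no time and is no camera call; for the wrist camera it gives the pose at the moment of the call.
- bot.close_job(): hands the job in; it is judged then, once.
The state is a dict: "time": time; "joint_positions": joint angles; "dq": joint speeds; "tau": joint torques, N m; "tool_pos": TCP position; "tcp_rot": TCP orientation; "contact_force": force on the tool from outside, world axes, zero at the start; "moment": the same for the moment, N m; "grip_width": finger opening in mm; "finger_force": force on a finger pad.
Only numpy, scipy, OpenCV 4.12 (cv2) and the standard library are available. Lean on these libraries where they do the work, as an engineer would, in place of code of your own. Each camera call takes 0.05 s, during which the arm holds its last target. There are 200 camera calls.

## Working session

There is one attempt and no reset: what is moved stays moved. The work goes in short steps, Python scripts to look and compute and a tool call to move; the robot and the scene stay as the last step left them, time stands still between calls to the robot, and variables do not carry over. Pictures are saved under pics/ and viewed, at most 10 in all, crops included, and the job is handed in when it is done.

Besides the shell and the picture viewer there is one more tool, called in YAML: its name, and indented under it one key for each argument. carry_out: Moves the arm, as the interface text tells. Its arguments: {"type":"object","properties":{"plan":{"type":"array"},"gripper":{"type":"number"}},"required":["plan"]}

```bash
mkdir -p pics; ls; python3 - <<'E'
from plant import bot
import cv2,numpy as np
o=bot.get_obs();print({k:np.round(v,3).tolist() for k,v in o.items()},bot.grip_point_offset)
for n in("scene","top"):
    im=bot.capture(n);cv2.imwrite(f"pics/{n}0.png",im[:,:,::-1]);m=bot.camera_model(n);print(n,{k:np.round(v,3).tolist() for k,v in m.items()})
E
```

```text
pics
{'time': 0.0, 'joint_positions': [1.044, 0.343, 1.525, -0.0, 1.275, -0.146], 'dq': [0.0, 0.001, 0.0, 0.001, -0.001, 0.001], 'tau': [-0.002, -43.123, -24.422, 0.071, 0.056, -0.0], 'tool_pos': [194.909, 487.051, 226.053], 'tcp_rot': [-3.14, -0.0, 2.761], 'contact_force': [0.131, 0.953, 0.165], 'moment': [-0.006, -0.041, -0.009], 'finger_force': 0.0, 'grip_width': 91.753} 18.8
scene {'camera_matrix': [[397.023, 0.0, 316.955], [0.0, 397.023, 196.348], [0.0, 0.0, 1.0]], 'dist': [-0.051, 0.0, 0.0, 0.0, 0.0], 'R': [[0.764, -0.645, 0.017], [-0.457, -0.559, -0.692], [0.456, 0.521, -0.722]], 't': [-408.213, 358.712, 783.633]}
top {'camera_matrix': [[376.288, 0.0, 321.182], [0.0, 376.288, 196.739], [0.0, 0.0, 1.0]], 'dist': [-0.087, 0.0, 0.0, 0.0, 0.0], 'R': [[-0.002, -1.0, -0.013], [-0.984, 0.004, -0.177], [0.177, 0.012, -0.984]], 't': [94.51, 610.051, 794.476]}
```

View pics/top0.png

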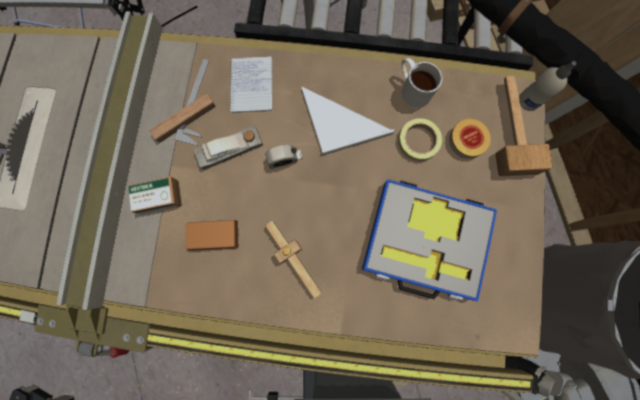

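View pics/scene0.png

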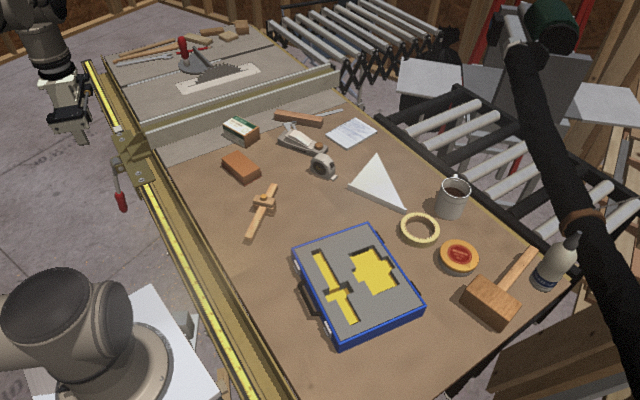

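The top view shows the tray at about (430,240), with its handle and cross side down at about (418,290). The block is at (212,235) and the gauge stock at (287,252), with the gauge's long +y end at (317,294). The bystanders are at (284,156) and (420,138). The block's visible face looks orange-brown, so I need to check which way up it is.

```bash
cat > h.py <<'E'
import cv2,numpy as np
from plant import bot
def ray(m,uv,z):
    K=np.array(m["camera_matrix"],float);R=np.array(m["R"]);t=np.array(m["t"],float)
    p=cv2.undistortPoints(np.array(uv,float).reshape(-1,1,2),K,np.array(m["dist"],float)).reshape(-1,2)
    d=np.c_[p,np.ones(len(p))]@R; c=-R.T@t
    return c+d*((z-c[2])/d[:,2])[:,None]
def proj(m,X):
    R=np.array(m["R"]);r,_=cv2.Rodrigues(R)
    return cv2.projectPoints(np.array(X,float).reshape(-1,1,3),r,np.array(m["t"],float),np.array(m["camera_matrix"],float),np.array(m["dist"],float))[0].reshape(-1,2)
def big(mask,k=3):
    mask=cv2.morphologyEx(mask.astype(np.uint8)*255,cv2.MORPH_CLOSE,np.ones((k,k)))
    return sorted(cv2.findContours(mask,cv2.RETR_EXTERNAL,cv2.CHAIN_APPROX_NONE)[0],key=cv2.contourArea,reverse=True)
def rect(m,c,z):
    P=ray(m,c.reshape(-1,2),z)[:,:2]
    return cv2.minAreaRect(P.astype(np.float32)),P
E
python3 - <<'E'
from h import *
im=cv2.imread("pics/top0.png");m=bot.camera_model("top");H=cv2.cvtColor(im,cv2.COLOR_BGR2HSV)
print("samples",[ (p,H[p[1],p[0]].tolist()) for p in [(212,235),(212,247),(287,252),(305,277),(340,220),(370,240),(430,215)]])
blue=cv2.inRange(H,(105,120,60),(125,255,255))>0
c=big(blue)[0];print("tray",rect(m,c,48)[0])
yel=cv2.inRange(H,(22,150,100),(35,255,255))>0; yel[:, :360]=0;yel[:190]=0;yel[300:]=0
for c in big(yel,1)[:2]: print("yel",cv2.contourArea(c),rect(m,c,30)[0])
for n,(x0,y0,x1,y1) in dict(block=(170,205,255,265),gauge=(255,212,330,305)).items():
    bg=np.median(im[y0:y1,x0:x1].reshape(-1,3),0);d=np.zeros(im.shape[:2],bool)
    s=(H[y0:y1,x0:x1,1].astype(int)>np.median(H[y0:y1,x0:x1,1])+25)&(H[y0:y1,x0:x1,2]>100)
    d[y0:y1,x0:x1]=s;c=big(d)[0];print(n,cv2.contourArea(c),rect(m,c,37)[0],cv2.boundingRect(c))
a=cv2.resize(im[200:310,160:340],None,fx=4,fy=4,interpolation=cv2.INTER_CUBIC)
cv2.imwrite("pics/crop0.png",a)
E
```

```text
samples [((212, 235), [13, 143, 161]), ((212, 247), [13, 145, 123]), ((287, 252), [21, 139, 192]), ((305, 277), [20, 90, 193]), ((340, 220), [16, 76, 138]), ((370, 240), [112, 161, 76]), ((430, 215), [31, 138, 201])]
tray ((515.1087646484375, -153.25360107421875), (264.09307861328125, 216.3187255859375), 74.04602813720703)
yel 78.0 ((456.2418518066406, -171.96551513671875), (27.578907012939453, 58.565528869628906), 87.42265319824219)
yel 31.0 ((589.237060546875, -203.10487365722656), (75.45379638671875, 14.095817565917969), 55.120086669921875)
block 1247.0 ((528.14306640625, 344.7345886230469), (62.0248908996582, 119.77255249023438), 2.7886393070220947) (186, 220, 52, 29)
gauge 55.0 ((490.6888122558594, 171.248779296875), (19.241621017456055, 19.038970947265625), 45.136802673339844) (282, 246, 9, 10)
```

View pics/crop0.png

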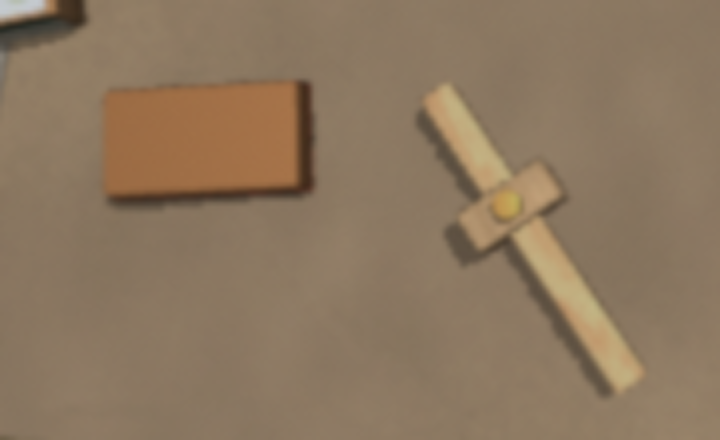

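The crop shows the block's flat top at (200,140), with a darker right side. The gauge stands with its brass thumbscrew up at (508,204), and its long end points down-right to (628,380). Next I move over the gauge for a wrist look.

carry_out:
  plan:
    - {"tx":27.5,"ty":-33,"rz":0.098}
    - {"tx":27.5,"ty":-33,"rz":0.098}
    - {"tx":27.5,"ty":-33,"rz":0.098}
    - {"tx":27.5,"ty":-33,"rz":0.098}
    - {"tx":27.5,"ty":-33,"rz":0.098}
    - {"tx":27.5,"ty":-33,"rz":0.098}
    - {"tx":27.5,"ty":-33,"rz":0.098}
    - {"tx":27.5,"ty":-33,"rz":0.098}
    - {"tx":27.5,"ty":-33,"rz":0.098}
    - {"tx":27.5,"ty":-33,"rz":0.098}
    - {}
    - {}

```text
invalid input at $.plan[0]: expected keys tx, ty, tz, rx, ry, rz
```

```bash
python3 - <<'E'
from h import *
import json
m=bot.camera_model("wrist");im=bot.capture("wrist")[:,:,::-1].copy();cv2.imwrite("pics/w1.png",im)
json.dump({k:np.array(v).tolist() for k,v in m.items()},open("w1.json","w"))
print({k:np.round(v,3).tolist() for k,v in m.items()},proj(m,[[490.7,171.2,52]]))
E
```

```text
{'camera_matrix': [[352.346, 0.0, 308.458], [0.0, 352.346, 199.379], [0.0, 0.0, 1.0]], 'dist': [-0.068, 0.0, 0.0, 0.0, 0.0], 'R': [[0.372, 0.928, -0.002], [0.892, -0.357, 0.276], [0.255, -0.104, -0.961]], 't': [-525.811, -34.828, 391.578]} [[171.55718442 463.77200836]]
```

View pics/w1.png

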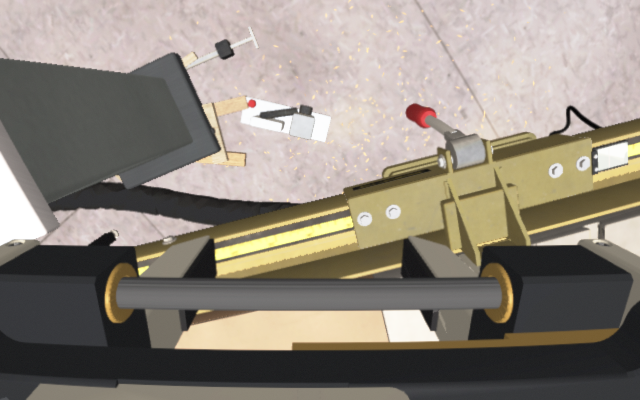

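All keys are needed in each row. The wrist picture only shows the table edge, with the gripper filling rows below about 240. The camera therefore sees ahead of the tool in the image-up direction, and I'll stop short of the gauge along its beam.

carry_out:
  plan:
    - {"tx":33,"ty":-29.5,"tz":0,"rx":0,"ry":0,"rz":0.098}
    - {"tx":33,"ty":-29.5,"tz":0,"rx":0,"ry":0,"rz":0.098}
    - {"tx":33,"ty":-29.5,"tz":0,"rx":0,"ry":0,"rz":0.098}
    - {"tx":33,"ty":-29.5,"tz":0,"rx":0,"ry":0,"rz":0.098}
    - {"tx":33,"ty":-29.5,"tz":0,"rx":0,"ry":0,"rz":0.098}
    - {"tx":33,"ty":-29.5,"tz":0,"rx":0,"ry":0,"rz":0.098}
    - {"tx":33,"ty":-29.5,"tz":0,"rx":0,"ry":0,"rz":0.098}
    - {"tx":33,"ty":-29.5,"tz":0,"rx":0,"ry":0,"rz":0.098}
    - {"tx":33,"ty":-29.5,"tz":0,"rx":0,"ry":0,"rz":0.098}
    - {"tx":33,"ty":-29.5,"tz":0,"rx":0,"ry":0,"rz":0.098}
    - {"tx":0,"ty":0,"tz":0,"rx":0,"ry":0,"rz":0}
    - {"tx":0,"ty":0,"tz":0,"rx":0,"ry":0,"rz":0}

```text
time: 1.35
tool_pos: [525.2, 191.7, 226.0]
tcp_rot: [3.141, -0.001, -2.545]
contact_force: [0.5, 0.4, -0.3]
grip_width: 91.9
finger_force: 0.0
```

```bash
python3 - <<'E'
from h import *
import json
o=bot.get_obs();print(o["time"],o["tool_pos"],o["tcp_rot"],o["joint_positions"])
m=bot.camera_model("wrist");im=bot.capture("wrist")[:,:,::-1].copy();cv2.imwrite("pics/w2.png",im)
json.dump({k:np.array(v).tolist() for k,v in m.items()},open("w2.json","w"))
E
```

```text
1.35 [525.16170115 191.72228133 226.04648667] [ 3.14057285e+00 -1.25924543e-03 -2.54548972e+00] [ 2.12680496e-01  4.06018262e-01  1.42842787e+00  4.91462200e-04
  1.30869587e+00 -1.95434583e+00]
```

View pics/w2.png

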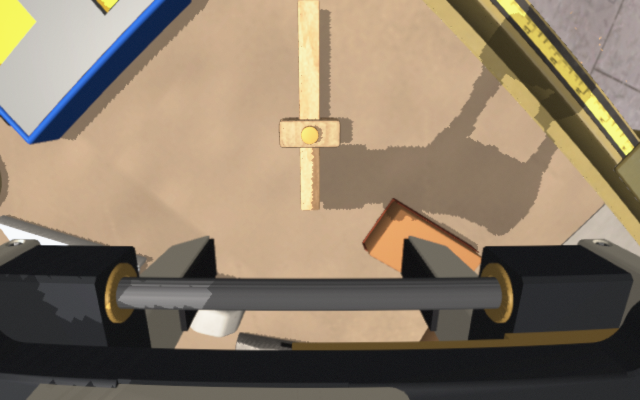

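The wrist picture shows the gauge nearly along the image vertical: near beam end at (310,209), stock at (310,133), beam leaving at the top at (309,0). The block is at (420,235), with an orange top and a thin dark side. Now I'll measure the beam's axis and tilt.

```bash
python3 - <<'E'
from h import *
import json
m=json.load(open("w2.json"));im=cv2.imread("pics/w2.png");g=cv2.GaussianBlur(im,(1,3),0)[:,:,0].astype(float)
V=im.astype(float).sum(2)
def edges(r):
    row=V[r,270:350]-0;row=np.convolve(row,[1,1,1],'same')/3
    d=np.diff(V[max(r-1,0):r+2,270:350].mean(0));c=40
    L=np.argmax(d[20:40])+20;Rr=np.argmin(d[40:60])+40
    def sub(i,s):
        a,b,cc=s*d[i-1],s*d[i],s*d[i+1];return i+.5*(a-cc)/(a-2*b+cc)
    return 270.5+sub(L,1),270.5+sub(Rr,-1)
rows=list(range(3,112,3))+list(range(156,203,3));E=np.array([edges(r) for r in rows])
w=E[:,1]-E[:,0]
K=np.array(m["camera_matrix"])
# height of beam top from apparent width 20mm : for each z compute width
out=[]
for r,e in zip(rows,E):
    f=lambda z:np.linalg.norm(np.diff(ray(m,[[e[0],r],[e[1],r]],z),axis=0))
    z0,z1=f(0),f(100); out.append(100*(20-z0)/(z1-z0))
print([(r,np.round(e,1).tolist(),round(z)) for r,e,z in zip(rows,E,out)][::4])
mid=E.mean(1);P=ray(m,np.c_[mid,rows],36)
ok=abs(w-np.median(w))<2.5;print(ok.sum(),len(rows))
print("h fit",np.polyfit(np.array(rows)[ok],np.array(out)[ok],1))
vx,vy,x0,y0=cv2.fitLine(P[ok][:,:2].astype(np.float32),cv2.DIST_HUBER,0,.01,.01).ravel()
print("axis ang",np.degrees(np.arctan2(vy,vx)),x0,y0)
# ends: near end row and stock rows
col=V[:,305:316].mean(1);d=np.diff(col);print("near end row",np.argmin(d[200:222])+200.5)
for cc in (288,332):
    d=np.diff(V[:,cc-3:cc+4].mean(1));print("stock",cc,np.argmax(d[105:130])+105.5,np.argmin(d[130:160])+130.5)
d=np.diff(V[125:142].mean(0));print("stock cols",np.argmax(d[270:290])+270.5,np.argmin(d[330:350])+330.5)
r=np.argmin(np.diff(col)[200:222])+200.5
print("end xyz",ray(m,[[310,r]],36))
t=np.array([[287.5,250.8]]);print("top stock",ray(bot.camera_model("top"),t,60), "wr thumb",ray(m,[[310,134.5]],62))
# far end in top image
im=cv2.imread("pics/top0.png").astype(float).sum(2);print("far top",ray(bot.camera_model("top"),[[317,295]],36),"near",ray(bot.camera_model("top"),[[269.2,223.7]],36))
E
```

```text
[(3, [297.6, 318.3], 12), (15, [297.6, 318.5], 18), (27, [297.9, 318.5], 16), (39, [298.4, 318.5], 9), (51, [298.5, 318.5], 11), (63, [298.5, 318.5], 12), (75, [298.6, 318.6], 15), (87, [298.6, 318.6], 17), (99, [299.3, 318.6], 7), (111, [299.5, 318.5], 4), (165, [300.3, 312.5], -183), (177, [300.4, 318.7], 7), (189, [300.6, 312.3], -197), (201, [300.6, 310.9], -274)]
39 53
h fit [-0.06067081 16.15823583]
axis ang 34.689762 438.21387 134.00323
near end row 209.5
stock 288 120.5 146.5
stock 332 120.5 146.5
stock cols 279.5 339.5
end xyz [[554.90729294 214.99233506  36.        ]]
top stock [[489.2035542  166.62067972  60.        ]] wr thumb [[489.17497257 170.15826796  62.        ]]
far top [[392.32692275 102.45661475  36.        ]] near [[551.65053148 211.80379297  36.        ]]
```

```bash
python3 - <<'E'
from h import *
s=bot.camera_model("scene");t=bot.camera_model("top")
for n,p in (("far",[317,295]),("near",[269.2,223.7])):
    for z in (20,36,49): print(n,z,((proj(s,ray(t,[p],z))-[200,130])*6).round())
im=cv2.imread("pics/scene0.png");cv2.imwrite("pics/sc_crop.png",cv2.resize(im[130:230+20,200:300],None,fx=6,fy=6,interpolation=cv2.INTER_CUBIC)[:600])
a=cv2.imread("pics/sc_crop.png");print(a.shape)
E
```

```text
far 20 [[285. 657.]]
far 36 [[284. 632.]]
far 49 [[283. 612.]]
near 20 [[443. 340.]]
near 36 [[441. 321.]]
near 49 [[439. 304.]]
(600, 600, 3)
```

```bash
python3 - <<'E'
import cv2
im=cv2.imread("pics/scene0.png");cv2.imwrite("pics/sc_crop.png",cv2.resize(im[145:245,200:300],None,fx=6,fy=6,interpolation=cv2.INTER_CUBIC))
E
```

```text
(no output)
```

View pics/sc_crop.png

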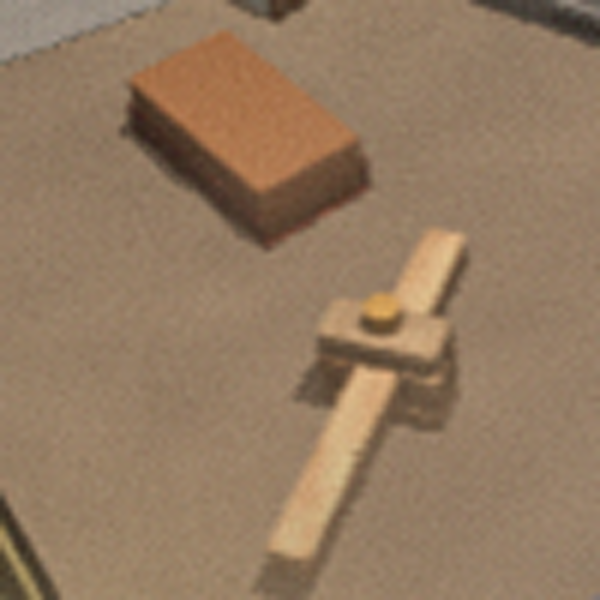

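The scene crop shows the block with speckled cork up and the red-brown paper rim at its base (270,240). The gauge stands level, with its far end at (291,553) and near end at (447,236) at matching heights. Next I go down to the beam just beside the stock.

carry_out:
  plan:
    - {"tx":-20,"ty":-13,"tz":-10,"rx":0,"ry":0,"rz":0.009}
    - {"tx":-20,"ty":-13,"tz":-30,"rx":0,"ry":0,"rz":0}
    - {"tx":-19,"ty":-12,"tz":-35,"rx":0,"ry":0,"rz":0}
    - {"tx":0,"ty":0,"tz":-40,"rx":0,"ry":0,"rz":0}
    - {"tx":0,"ty":0,"tz":-35,"rx":0,"ry":0,"rz":0}
    - {"tx":0,"ty":0,"tz":-25,"rx":0,"ry":0,"rz":0}
    - {"tx":0,"ty":0,"tz":-15,"rx":0,"ry":0,"rz":0}
    - {"tx":0,"ty":0,"tz":-10,"rx":0,"ry":0,"rz":0}
    - {"tx":0,"ty":0,"tz":0,"rx":0,"ry":0,"rz":0}
    - {"tx":0,"ty":0,"tz":0,"rx":0,"ry":0,"rz":0}

```text
time: 2.4
tool_pos: [466.2, 155.0, 27.4]
tcp_rot: [-3.141, 0.001, -2.533]
contact_force: [-0.0, 0.4, 0.2]
grip_width: 92.4
finger_force: 0.0
```

carry_out:
  gripper: 1
  plan:
    - {"tx":0,"ty":0,"tz":0,"rx":0,"ry":0,"rz":0}
    - {"tx":0,"ty":0,"tz":0,"rx":0,"ry":0,"rz":0}
    - {"tx":0,"ty":0,"tz":0,"rx":0,"ry":0,"rz":0}
    - {"tx":0,"ty":0,"tz":0,"rx":0,"ry":0,"rz":0}
    - {"tx":0,"ty":0,"tz":0,"rx":0,"ry":0,"rz":0}
    - {"tx":0,"ty":0,"tz":0,"rx":0,"ry":0,"rz":0}
    - {"tx":0,"ty":0,"tz":0,"rx":0,"ry":0,"rz":0}
    - {"tx":0,"ty":0,"tz":0,"rx":0,"ry":0,"rz":0}
    - {"tx":0,"ty":0,"tz":0,"rx":0,"ry":0,"rz":0}
    - {"tx":0,"ty":0,"tz":0,"rx":0,"ry":0,"rz":0}

```text
time: 3.4
tool_pos: [466.1, 154.4, 26.7]
tcp_rot: [3.142, -0.0, -2.533]
contact_force: [0.4, -1.1, -0.2]
grip_width: 20.1
finger_force: 29.9
```

carry_out:
  plan:
    - {"tx":0,"ty":0,"tz":8,"rx":0,"ry":0,"rz":0}
    - {"tx":0,"ty":0,"tz":20,"rx":0,"ry":0,"rz":0}
    - {"tx":0,"ty":0,"tz":30,"rx":0,"ry":0,"rz":0}
    - {"tx":0,"ty":0,"tz":40,"rx":0,"ry":0,"rz":0}
    - {"tx":0,"ty":0,"tz":40,"rx":0,"ry":0,"rz":-0.04}
    - {"tx":1,"ty":-10,"tz":16,"rx":0,"ry":0,"rz":-0.1}
    - {"tx":1,"ty":-20,"tz":0,"rx":0,"ry":0,"rz":-0.12}
    - {"tx":1,"ty":-20,"tz":0,"rx":0,"ry":0,"rz":-0.12}
    - {"tx":1,"ty":-20,"tz":0,"rx":0,"ry":0,"rz":-0.12}
    - {"tx":1,"ty":-20,"tz":0,"rx":0,"ry":0,"rz":-0.12}
    - {"tx":1,"ty":-20,"tz":0,"rx":0,"ry":0,"rz":-0.12}
    - {"tx":1,"ty":-20,"tz":0,"rx":0,"ry":0,"rz":-0.12}

```text
time: 4.6
tool_pos: [472.8, 23.7, 181.1]
tcp_rot: [3.141, -0.0, 2.885]
contact_force: [0.4, -0.2, -1.7]
grip_width: 19.7
finger_force: 29.9
```

carry_out:
  plan:
    - {"tx":1,"ty":-20,"tz":0,"rx":0,"ry":0,"rz":-0.12}
    - {"tx":1,"ty":-20,"tz":0,"rx":0,"ry":0,"rz":-0.12}
    - {"tx":1,"ty":-20,"tz":0,"rx":0,"ry":0,"rz":-0.12}
    - {"tx":1,"ty":-20,"tz":0,"rx":0,"ry":0,"rz":-0.12}
    - {"tx":1,"ty":-20,"tz":0,"rx":0,"ry":0,"rz":-0.12}
    - {"tx":1,"ty":-20,"tz":0,"rx":0,"ry":0,"rz":-0.12}
    - {"tx":2,"ty":-28,"tz":0,"rx":0,"ry":0,"rz":-0.12}
    - {"tx":2,"ty":-28,"tz":0,"rx":0,"ry":0,"rz":-0.12}
    - {"tx":2,"ty":-28,"tz":0,"rx":0,"ry":0,"rz":-0.12}
    - {"tx":2,"ty":-28,"tz":0,"rx":0,"ry":0,"rz":-0.12}
    - {"tx":0,"ty":-20,"tz":0,"rx":0,"ry":0,"rz":-0.12}
    - {"tx":0,"ty":-6,"tz":0,"rx":0,"ry":0,"rz":-0.12}

```text
time: 5.8
tool_pos: [486.8, -235.6, 180.9]
tcp_rot: [-3.142, 0.0, 1.443]
contact_force: [-0.7, 0.7, -2.2]
grip_width: 19.6
finger_force: 29.9
```

carry_out:
  plan:
    - {"tx":0,"ty":0,"tz":0,"rx":0,"ry":0,"rz":-0.1}
    - {"tx":0,"ty":0,"tz":0,"rx":0,"ry":0,"rz":-0.058}
    - {"tx":0,"ty":0,"tz":0,"rx":0,"ry":0,"rz":0}
    - {"tx":0,"ty":0,"tz":0,"rx":0,"ry":0,"rz":0}

```text
time: 6.2
tool_pos: [486.9, -233.4, 180.9]
tcp_rot: [-3.141, -0.0, 1.294]
contact_force: [0.4, -0.4, -2.2]
grip_width: 19.7
finger_force: 29.9
```

```bash
python3 - <<'E'
from h import *
import json
o=bot.get_obs();print(o["time"],o["tool_pos"],o["tcp_rot"],o["grip_width"],o["finger_force"])
m=bot.camera_model("wrist");im=bot.capture("wrist")[:,:,::-1].copy();cv2.imwrite("pics/w3.png",im)
json.dump({k:np.array(v).tolist() for k,v in m.items()},open("w3.json","w"))
E
```

```text
6.2 [ 486.94338156 -233.41080964  180.90996344] [-3.14147238e+00 -8.37310114e-05  1.29350865e+00] 19.709726340848082 29.92767333984375
```

View pics/w3.png

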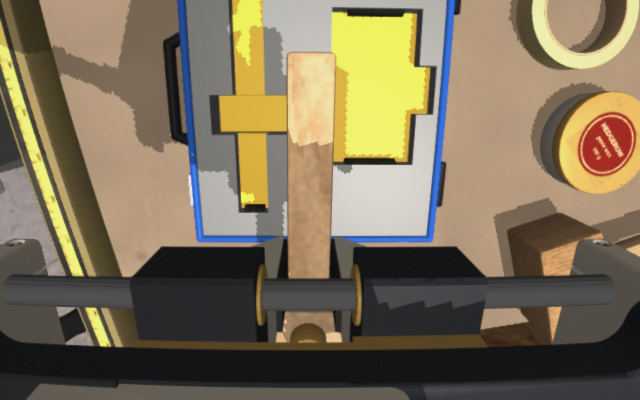

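The wrist view shows the tray with its near rim at row 241, left rim about (190,120) and right rim about (440,120). The cross slot is centred at about (252,120) with its near end at row 208. The held beam's far end is at (311,53), and the block cutout spans (333–430, 8–163). Now I'll fit the lines.

```bash
python3 - <<'E'
from h import *
import json
m=json.load(open("w3.json"));im=cv2.imread("pics/w3.png");H=cv2.cvtColor(im,cv2.COLOR_BGR2HSV)
b=cv2.inRange(H,(105,130,60),(125,255,255))>0
def line(P):
    vx,vy,x,y=cv2.fitLine(np.float32(P),cv2.DIST_HUBER,0,.01,.01).ravel();return np.array([vx,vy]),np.array([x,y])
rows=range(5,225,4)
L=[];R=[]
for r in rows:
    i=np.where(b[r,170:215])[0]
    if len(i)>2:L.append([170+i[0],r])
    i=np.where(b[r,420:465])[0]
    if len(i)>2:R.append([420+i[-1]+1,r])
N=[[c,np.where(b[225:250,c])[0][-1]+226] for c in list(range(210,262,3))+list(range(350,425,3)) if b[225:250,c].any()]
res={}
for n,p in(("L",L),("R",R),("N",N)):
    P=ray(m,np.array(p,float),48)[:,:2];d,x=line(P);res[n]=(d,x)
    print(n,len(p),np.degrees(np.arctan2(d[1],d[0]))%180,x,np.abs(np.cross(P-x,d)).mean())
a=np.radians(np.mean([np.degrees(np.arctan2(*res[k][0][::-1]))%180 for k in"LR"]+[(np.degrees(np.arctan2(*res["N"][0][::-1]))%180+90)%180]))
ey=np.array([np.cos(a),np.sin(a)]);ex=np.array([ey[1],-ey[0]])
print("yaw",np.degrees(a)-90)
xl,xr,yn=res["L"][1]@ex,res["R"][1]@ex,res["N"][1]@ey;print("width",xr-xl)
C=(xl+xr)/2*ex+(yn+132)*ey;print("tray C",C)
toT=lambda P:np.c_[(P[:,:2]-C)@ex,(P[:,:2]-C)@ey]
ye=cv2.inRange(H,(20,120,100),(35,255,255))>0
# slot floor edges at rows below cross; right edge occluded by top (z46), left edge floor z32
S=[]
for r in range(145,195,4):
    i=np.where(ye[r,225:285])[0]+225;S.append((toT(ray(m,[[i[0],r]],32))[0,0],toT(ray(m,[[i[-1]+1,r]],46))[0,0]))
print("slot floorL/topR x (exp -67,-41)",np.median(S,0))
c=ye[140:215,246:262].sum(1);i=np.where(c>4)[0][-1]+141;print("slot near end",i,toT(ray(m,[[254,i]],46)),toT(ray(m,[[254,212]],46)),"exp -103.5")
# block cutout left/right? right outer edge of floor between finger recess & near wall
# beam in hand
V=im.astype(float);g=cv2.cvtColor(im,cv2.COLOR_BGR2GRAY).astype(float)
E=[]
for r in range(60,230,5):
    d=np.abs(np.diff(V[r-1:r+2].mean(0),axis=0)).sum(1);E.append([np.argmax(d[280:296])+280.5+.5,r,np.argmax(d[326:345])+326.5+.5])
E=np.array(E);z=181-26.7+36
l=ray(m,E[:,:2],z)[:,:2];rr=ray(m,np.c_[E[:,2],E[:,1]],z)[:,:2]
for n,P in(("bl",l),("br",rr)):
    d,x=line(P);print(n,np.degrees(np.arctan2(d[1],d[0]))%180,x)
print("w",np.median(np.linalg.norm(l-rr,axis=1)))
d=np.abs(np.diff(V[:,300:325].mean(1),axis=0)).sum(1);r=np.argmax(d[40:65])+41
e=ray(m,[[311,r]],z)[0];mid=(l+rr).mean(0)/2
T=np.array(bot.get_obs()["tool_pos"]);print("far end row",r,e,"TCP->end along",(e-T)[:2]@ey,"across",(e-T)[:2]@ex,"mid across",(mid-T[:2])@ex)
print("TCP tray",toT(T[None]))
E
```

```text
L 55 74.12206 [ 408.4174  -145.13908] 0.26394296713233073
R 55 74.204834 [ 612.35803 -202.87762] 0.30165064516859186
N 43 164.08186 [ 486.70813 -282.84   ] 0.09808899238039888
yaw -15.863754
width 211.95633
tray C [ 516.08453 -153.96167]
slot floorL/topR x (exp -67,-41) [-67.73318878 -41.0236666 ]
slot near end 204 [[-53.58187009 -96.96050018]] [[ -53.90394624 -104.29759119]] exp -103.5
bl 73.2543 [ 494.6399  -175.61055]
br 74.04883 [ 514.5904 -175.8068]
w 19.144498993539123
far end row 53 [ 513.83072128 -143.54234888  190.3       ] TCP->end along 93.77824500101245 across 1.2063072526599383 mid across 1.1598132160825785
TCP tray [[ -6.22241029 -84.37183032]]<stdin>:18: DeprecationWarning: Arrays of 2-dimensional vectors are deprecated. Use arrays of 3-dimensional vectors instead. (deprecated in NumPy 2.0)
```

carry_out:
  plan:
    - {"tx":-3,"ty":12,"tz":0,"rx":0,"ry":0,"rz":0}
    - {"tx":-5,"ty":24,"tz":0,"rx":0,"ry":0,"rz":0}
    - {"tx":-6,"ty":27,"tz":0,"rx":0,"ry":0,"rz":0}
    - {"tx":-5,"ty":24,"tz":-10,"rx":0,"ry":0,"rz":0}
    - {"tx":-3,"ty":14,"tz":-20,"rx":0,"ry":0,"rz":0}
    - {"tx":0,"ty":0,"tz":-30,"rx":0,"ry":0,"rz":0}
    - {"tx":0,"ty":0,"tz":-25,"rx":0,"ry":0,"rz":0}
    - {"tx":0,"ty":0,"tz":-13,"rx":0,"ry":0,"rz":0}
    - {"tx":0,"ty":0,"tz":0,"rx":0,"ry":0,"rz":0}
    - {"tx":0,"ty":0,"tz":0,"rx":0,"ry":0,"rz":0}
    - {"tx":0,"ty":0,"tz":0,"rx":0,"ry":0,"rz":0}

```text
time: 7.35
tool_pos: [465.7, -132.6, 83.8]
tcp_rot: [3.14, 0.0, 1.292]
contact_force: [-0.4, 0.2, -0.5]
grip_width: 19.8
finger_force: 29.9
```

carry_out:
  plan:
    - {"tx":-0.6,"ty":0.2,"tz":-5,"rx":0,"ry":0,"rz":0}
    - {"tx":0,"ty":0,"tz":-5,"rx":0,"ry":0,"rz":0}
    - {"tx":0,"ty":0,"tz":-5,"rx":0,"ry":0,"rz":0}
    - {"tx":0,"ty":0,"tz":-4,"rx":0,"ry":0,"rz":0}
    - {"tx":0,"ty":0,"tz":0,"rx":0,"ry":0,"rz":0}

```text
time: 7.85
tool_pos: [464.1, -132.2, 63.0]
tcp_rot: [-3.14, -0.0, 1.292]
contact_force: [-0.2, 0.1, -1.6]
grip_width: 19.7
finger_force: 29.9
```

carry_out:
  plan:
    - {"tx":0,"ty":0,"tz":-3,"rx":0,"ry":0,"rz":0}
    - {"tx":0,"ty":0,"tz":-3,"rx":0,"ry":0,"rz":0}
    - {"tx":0,"ty":0,"tz":-3,"rx":0,"ry":0,"rz":0}
    - {"tx":0,"ty":0,"tz":-3,"rx":0,"ry":0,"rz":0}
    - {"tx":0,"ty":0,"tz":0,"rx":0,"ry":0,"rz":0}

```text
time: 8.35
tool_pos: [464.6, -132.5, 51.6]
tcp_rot: [3.141, 0.0, 1.292]
contact_force: [-0.8, -1.5, -0.4]
grip_width: 19.8
finger_force: 29.9
```

carry_out:
  gripper: 0.6
  plan:
    - {"tx":0,"ty":0,"tz":0,"rx":0,"ry":0,"rz":0}
    - {"tx":0,"ty":0,"tz":0,"rx":0,"ry":0,"rz":0}
    - {"tx":0,"ty":0,"tz":0,"rx":0,"ry":0,"rz":0}
    - {"tx":0,"ty":0,"tz":10,"rx":0,"ry":0,"rz":0}
    - {"tx":0,"ty":0,"tz":15,"rx":0,"ry":0,"rz":0}

```text
time: 8.85
tool_pos: [464.0, -132.1, 77.0]
tcp_rot: [-3.14, -0.0, 1.292]
contact_force: [0.5, -1.1, 0.7]
grip_width: 36.7
finger_force: 0.0
```

carry_out:
  gripper: 1
  plan:
    - {"tx":0,"ty":0,"tz":0,"rx":0,"ry":0,"rz":0}
    - {"tx":0,"ty":0,"tz":0,"rx":0,"ry":0,"rz":0}
    - {"tx":0,"ty":0,"tz":0,"rx":0,"ry":0,"rz":0}
    - {"tx":0,"ty":0,"tz":0,"rx":0,"ry":0,"rz":0}
    - {"tx":0,"ty":0,"tz":0,"rx":0,"ry":0,"rz":0}
    - {"tx":0,"ty":0,"tz":-6,"rx":0,"ry":0,"rz":0}
    - {"tx":0,"ty":0,"tz":-6,"rx":0,"ry":0,"rz":0}
    - {"tx":0,"ty":0,"tz":0,"rx":0,"ry":0,"rz":0}

```text
time: 9.65
tool_pos: [463.8, -132.1, 63.6]
tcp_rot: [-3.14, -0.0, 1.292]
contact_force: [0.3, 1.1, -0.3]
grip_width: 0.1
finger_force: 0.0
```

carry_out:
  plan:
    - {"tx":0,"ty":0,"tz":-2,"rx":0,"ry":0,"rz":0}
    - {"tx":0,"ty":0,"tz":-2,"rx":0,"ry":0,"rz":0}
    - {"tx":0,"ty":0,"tz":-2,"rx":0,"ry":0,"rz":0}
    - {"tx":0,"ty":0,"tz":0,"rx":0,"ry":0,"rz":0}

```text
time: 10.05
tool_pos: [464.5, -132.4, 58.6]
tcp_rot: [-3.142, 0.0, 1.292]
contact_force: [-0.5, -0.3, 0.6]
grip_width: 0.6
finger_force: 0.0
```

carry_out:
  plan:
    - {"tx":0,"ty":0,"tz":-1.5,"rx":0,"ry":0,"rz":0}
    - {"tx":0,"ty":0,"tz":-1.5,"rx":0,"ry":0,"rz":0}
    - {"tx":0,"ty":0,"tz":0,"rx":0,"ry":0,"rz":0}

```text
time: 10.35
tool_pos: [465.3, -132.7, 57.0]
tcp_rot: [3.139, 0.0, 1.292]
contact_force: [-0.8, 0.5, 10.8]
grip_width: 0.4
finger_force: 4.9
```

carry_out:
  plan:
    - {"tx":0,"ty":0,"tz":-1,"rx":0,"ry":0,"rz":0}
    - {"tx":0,"ty":0,"tz":-1,"rx":0,"ry":0,"rz":0}
    - {"tx":0,"ty":0,"tz":0,"rx":0,"ry":0,"rz":0}

```text
time: 10.65
tool_pos: [465.6, -132.9, 55.4]
tcp_rot: [3.138, 0.001, 1.292]
contact_force: [-2.4, -1.3, 13.2]
grip_width: 0.3
finger_force: 6.5
```

carry_out:
  plan:
    - {"tx":0,"ty":0,"tz":-1,"rx":0,"ry":0,"rz":0}
    - {"tx":0,"ty":0,"tz":-1,"rx":0,"ry":0,"rz":0}
    - {"tx":0,"ty":0,"tz":-1,"rx":0,"ry":0,"rz":0}
    - {"tx":0,"ty":0,"tz":0,"rx":0,"ry":0,"rz":0}

```text
time: 11.05
tool_pos: [465.5, -132.9, 52.2]
tcp_rot: [3.138, 0.001, 1.292]
contact_force: [-1.4, 0.5, 11.8]
grip_width: 0.1
finger_force: 6.2
```

carry_out:
  plan:
    - {"tx":0,"ty":0,"tz":-0.7,"rx":0,"ry":0,"rz":0}
    - {"tx":0,"ty":0,"tz":0,"rx":0,"ry":0,"rz":0}

```text
time: 11.25
tool_pos: [465.5, -132.9, 52.1]
tcp_rot: [3.138, 0.001, 1.292]
contact_force: [-3.6, 1.2, 18.8]
grip_width: 0.7
finger_force: 9.7
```

carry_out:
  plan:
    - {"tx":0,"ty":0,"tz":20,"rx":0,"ry":0,"rz":0}
    - {"tx":0,"ty":0,"tz":30,"rx":0,"ry":0,"rz":0}
    - {"tx":-6,"ty":-20,"tz":0,"rx":0,"ry":0,"rz":0}
    - {"tx":-11,"ty":-40,"tz":0,"rx":0,"ry":0,"rz":0}
    - {"tx":-6,"ty":-19,"tz":0,"rx":0,"ry":0,"rz":0}
    - {"tx":0,"ty":0,"tz":-25,"rx":0,"ry":0,"rz":0}
    - {"tx":0,"ty":0,"tz":-15,"rx":0,"ry":0,"rz":0}
    - {"tx":0,"ty":0,"tz":-5,"rx":0,"ry":0,"rz":0}
    - {"tx":0,"ty":0,"tz":-3,"rx":0,"ry":0,"rz":0}
    - {"tx":0,"ty":0,"tz":0,"rx":0,"ry":0,"rz":0}

```text
time: 12.25
tool_pos: [441.8, -211.4, 52.6]
tcp_rot: [3.141, 0.0, 1.292]
contact_force: [0.8, -0.3, 0.9]
grip_width: 0.6
finger_force: 0.0
```

carry_out:
  plan:
    - {"tx":0,"ty":0,"tz":-1,"rx":0,"ry":0,"rz":0}
    - {"tx":0,"ty":0,"tz":-1,"rx":0,"ry":0,"rz":0}
    - {"tx":0,"ty":0,"tz":0,"rx":0,"ry":0,"rz":0}

```text
time: 12.55
tool_pos: [442.2, -211.6, 52.2]
tcp_rot: [3.139, 0.001, 1.292]
contact_force: [-4.6, 3.4, 16.3]
grip_width: 0.2
finger_force: 8.5
```

The gauge is home: its beam top is at 52 mm both beside the stock and at the −y end. Next is the block.

carry_out:
  gripper: 0
  plan:
    - {"tx":0,"ty":0,"tz":30,"rx":0,"ry":0,"rz":0}
    - {"tx":0,"ty":0,"tz":45,"rx":0,"ry":0,"rz":0}
    - {"tx":0,"ty":10,"tz":45,"rx":0,"ry":0,"rz":0}
    - {"tx":5,"ty":25,"tz":35,"rx":0,"ry":0,"rz":0}
    - {"tx":10,"ty":43,"tz":15,"rx":0,"ry":0,"rz":0}
    - {"tx":10,"ty":43,"tz":0,"rx":0,"ry":0,"rz":0}
    - {"tx":10,"ty":43,"tz":0,"rx":0,"ry":0,"rz":0.05}
    - {"tx":10,"ty":43,"tz":0,"rx":0,"ry":0,"rz":0.05}
    - {"tx":10,"ty":43,"tz":0,"rx":0,"ry":0,"rz":0.05}
    - {"tx":10,"ty":43,"tz":0,"rx":0,"ry":0,"rz":0.05}
    - {"tx":10,"ty":43,"tz":0,"rx":0,"ry":0,"rz":0.05}
    - {"tx":10,"ty":43,"tz":0,"rx":0,"ry":0,"rz":0.076}

```text
time: 13.75
tool_pos: [526.7, 169.8, 220.7]
tcp_rot: [3.14, -0.0, 1.621]
contact_force: [0.8, 0.2, -0.1]
grip_width: 90.1
finger_force: 0.0
```

carry_out:
  plan:
    - {"tx":5,"ty":42,"tz":0,"rx":0,"ry":0,"rz":0}
    - {"tx":0,"ty":30,"tz":0,"rx":0,"ry":0,"rz":0}
    - {"tx":0,"ty":12,"tz":0,"rx":0,"ry":0,"rz":0}
    - {"tx":0,"ty":0,"tz":0,"rx":0,"ry":0,"rz":0}
    - {"tx":0,"ty":0,"tz":0,"rx":0,"ry":0,"rz":0}

```text
time: 14.25
tool_pos: [531.5, 250.7, 220.1]
tcp_rot: [3.141, 0.001, 1.618]
contact_force: [-1.1, -0.1, 0.1]
grip_width: 91.7
finger_force: 0.0
```

```bash
python3 - <<'E'
from h import *
import json
o=bot.get_obs();print(o["time"],o["tool_pos"],o["tcp_rot"])
m=bot.camera_model("wrist");im=bot.capture("wrist")[:,:,::-1].copy();cv2.imwrite("pics/w4.png",im)
json.dump({k:np.array(v).tolist() for k,v in m.items()},open("w4.json","w"))
H=cv2.cvtColor(im,cv2.COLOR_BGR2HSV);print("centre px",proj(m,[[528,344.7,37]]),H[100,310])
t=cv2.inRange(H,(9,110,140),(16,255,255))>0;t[235:]=0
c=big(t)[0];r,P=rect(m,c,37);print(cv2.contourArea(c),cv2.boundingRect(c),r)
t=bot.capture("top")[:,:,::-1];cv2.imwrite("pics/top1.png",t)
E
```

```text
14.25 [531.4886906  250.73672424 220.14991695] [3.14144514e+00 6.71004625e-04 1.61779436e+00]
centre px [[308.67143386  78.39418965]] [ 14 145 197]
8033.0 (275, 7, 69, 128) ((528.2322998046875, 349.8740234375), (60.82334899902344, 112.84141540527344), 2.863694667816162)
```

View pics/w4.png

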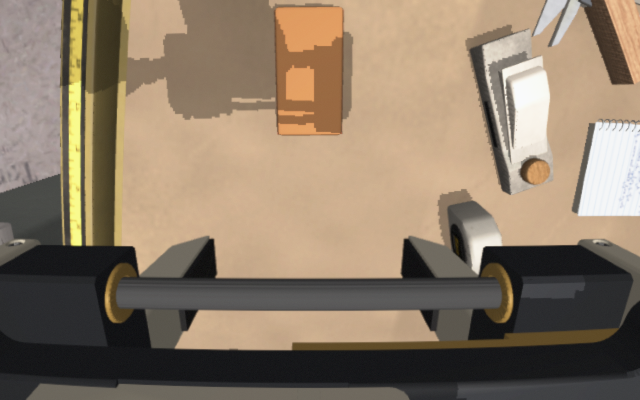

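The block sits at pixel (309,70) in the wrist view, cork up, and is aligned with the tool. Grasping it now.

carry_out:
  plan:
    - {"tx":0,"ty":30,"tz":-10,"rx":0,"ry":0,"rz":0.002}
    - {"tx":-2,"ty":40,"tz":-20,"rx":0,"ry":0,"rz":0}
    - {"tx":-2,"ty":28,"tz":-35,"rx":0,"ry":0,"rz":0}
    - {"tx":0,"ty":0,"tz":-45,"rx":0,"ry":0,"rz":0}
    - {"tx":0,"ty":0,"tz":-40,"rx":0,"ry":0,"rz":0}
    - {"tx":0,"ty":0,"tz":-27,"rx":0,"ry":0,"rz":0}
    - {"tx":0,"ty":0,"tz":-15,"rx":0,"ry":0,"rz":0}
    - {"tx":0,"ty":0,"tz":-5,"rx":0,"ry":0,"rz":0}
    - {"tx":0,"ty":0,"tz":0,"rx":0,"ry":0,"rz":0}

```text
time: 15.25
tool_pos: [528.2, 349.2, 23.5]
tcp_rot: [3.141, -0.0, 1.619]
contact_force: [0.0, 0.4, -0.0]
grip_width: 92.0
finger_force: 0.0
```

carry_out:
  gripper: 1
  plan:
    - {"tx":0,"ty":0,"tz":0,"rx":0,"ry":0,"rz":0}
    - {"tx":0,"ty":0,"tz":0,"rx":0,"ry":0,"rz":0}
    - {"tx":0,"ty":0,"tz":0,"rx":0,"ry":0,"rz":0}
    - {"tx":0,"ty":0,"tz":0,"rx":0,"ry":0,"rz":0}
    - {"tx":0,"ty":0,"tz":0,"rx":0,"ry":0,"rz":0}
    - {"tx":0,"ty":0,"tz":0,"rx":0,"ry":0,"rz":0}

```text
time: 15.85
tool_pos: [527.7, 349.8, 23.7]
tcp_rot: [3.141, -0.0, 1.62]
contact_force: [-1.1, -0.4, 4.4]
grip_width: 63.0
finger_force: 30.0
```

carry_out:
  plan:
    - {"tx":0,"ty":0,"tz":8,"rx":0,"ry":0,"rz":0}
    - {"tx":0,"ty":0,"tz":25,"rx":0,"ry":0,"rz":0}
    - {"tx":0,"ty":0,"tz":40,"rx":0,"ry":0,"rz":0}
    - {"tx":0,"ty":-10,"tz":40,"rx":0,"ry":0,"rz":0}
    - {"tx":1,"ty":-25,"tz":14,"rx":0,"ry":0,"rz":-0.03}
    - {"tx":3,"ty":-40,"tz":0,"rx":0,"ry":0,"rz":-0.03}
    - {"tx":3,"ty":-40,"tz":0,"rx":0,"ry":0,"rz":-0.03}
    - {"tx":3,"ty":-40,"tz":0,"rx":0,"ry":0,"rz":-0.03}
    - {"tx":3,"ty":-40,"tz":0,"rx":0,"ry":0,"rz":-0.03}
    - {"tx":3,"ty":-40,"tz":0,"rx":0,"ry":0,"rz":-0.03}
    - {"tx":3,"ty":-40,"tz":0,"rx":0,"ry":0,"rz":-0.03}
    - {"tx":3,"ty":-40,"tz":0,"rx":0,"ry":0,"rz":-0.03}

```text
time: 17.05
tool_pos: [549.2, 33.1, 150.3]
tcp_rot: [-3.142, -0.0, 1.379]
contact_force: [0.1, 0.5, -1.4]
grip_width: 62.6
finger_force: 30.0
```

carry_out:
  plan:
    - {"tx":3,"ty":-40,"tz":0,"rx":0,"ry":0,"rz":-0.03}
    - {"tx":3,"ty":-40,"tz":0,"rx":0,"ry":0,"rz":-0.03}
    - {"tx":3,"ty":-40,"tz":0,"rx":0,"ry":0,"rz":-0.026}
    - {"tx":2,"ty":-40,"tz":0,"rx":0,"ry":0,"rz":0}
    - {"tx":0,"ty":-28,"tz":0,"rx":0,"ry":0,"rz":0}
    - {"tx":0,"ty":-13,"tz":0,"rx":0,"ry":0,"rz":0}
    - {"tx":0,"ty":0,"tz":0,"rx":0,"ry":0,"rz":0}
    - {"tx":0,"ty":0,"tz":0,"rx":0,"ry":0,"rz":0}

```text
time: 17.85
tool_pos: [560.3, -165.3, 150.0]
tcp_rot: [-3.141, -0.001, 1.294]
contact_force: [0.8, 0.6, -2.5]
grip_width: 62.7
finger_force: 30.0
```

```bash
python3 - <<'E'
from h import *
import json
o=bot.get_obs();T=o["tool_pos"];print(o["time"],T,o["tcp_rot"],o["grip_width"],o["finger_force"])
m=bot.camera_model("wrist");im=bot.capture("wrist")[:,:,::-1].copy();cv2.imwrite("pics/w5.png",im)
json.dump({k:np.array(v).tolist() for k,v in m.items()},open("w5.json","w"))
a=np.radians(74.12);ey=np.array([np.cos(a),np.sin(a)]);ex=np.array([ey[1],-ey[0]])
X=T.copy();X[:2]+=58*ey;X[2]+=13.5;print("expected far end px",proj(m,[X]))
H=cv2.cvtColor(im,cv2.COLOR_BGR2HSV);t=cv2.inRange(H,(8,100,80),(17,255,255))>0;t[235:]=0
c=big(t)[0];print(cv2.contourArea(c),cv2.boundingRect(c))
x,y,w,h=cv2.boundingRect(c)
for col in np.linspace(x+12,x+w-12,6).astype(int):
    r=np.where(t[:,col])[0][0];p=ray(m,[[col,r]],T[2]+13.5)[0]-T;print(col,r,"along",p[:2]@ey,"across",p[:2]@ex)
E
```

```text
17.85 [ 560.34882979 -165.32719021  149.96884744] [-3.14101080e+00 -6.75533150e-04  1.29396238e+00] 62.65549558205433 29.99705046415329
expected far end px [[308.03988745 143.99547715]]
13530.0 (236, 135, 145, 100)
248 139 along 60.091977588697915 across -24.655121533764593
272 136 along 61.28361379180155 across -14.748673972149847
296 136 along 61.26803278792638 across -4.9233259221303785
320 136 along 61.26890000874098 across 4.891974022825772
344 136 along 61.28621222165293 across 14.71518556386806
369 139 along 60.098311822524906 across 25.02877180955318
```

View pics/w5.png

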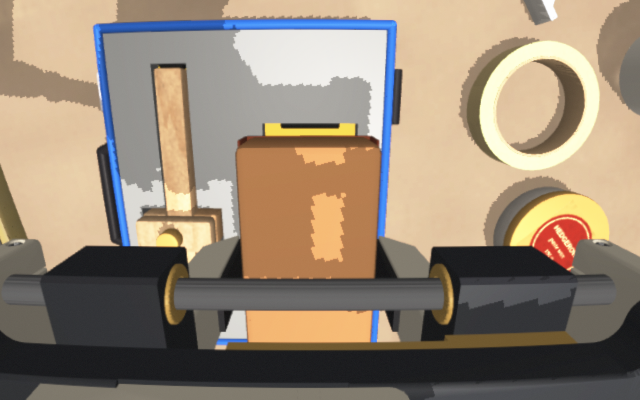

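The wrist view shows the gauge seated in its cross at (175,150). The held block's end face lies between rows 136 and 147, and the cutout's far end shows yellow at rows 124–136. One quick refinement of the offset along the tray.

```bash
python3 - <<'E'
from h import *
import json
m=json.load(open("w5.json"));im=cv2.imread("pics/w5.png").astype(float)
T=np.array([560.35,-165.33,149.97]);a=np.radians(74.12);ey=np.array([np.cos(a),np.sin(a)]);ex=np.array([ey[1],-ey[0]])
g=im[:,272:345].mean((1,2));d=np.diff(g);i=np.argsort(-abs(d[110:160]))[:8]+110
print([(int(k)+1,round(d[k],1)) for k in sorted(i)])
for r in (145,146,147,148,149): print("top edge",r,(ray(m,[[308,r]],T[2]+13.5)[0]-T)[:2]@ey)
for r in (135,136,137): print("bot edge",r,(ray(m,[[308,r]],T[2]-23.5)[0]-T)[:2]@ey)
C=np.array([515.,-153.6])
H=cv2.cvtColor(im.astype(np.uint8),cv2.COLOR_BGR2HSV);b=cv2.inRange(H,(105,130,60),(125,255,255))>0
p=[[c,np.where(b[10:40,c])[0][0]+10] for c in range(120,380,10) if b[10:40,c].any()]
print("far rim tray y (exp 132)",np.median((ray(m,p,48)[:,:2]-C)@ey))
for r in (123,124,125): print("cutout far wall top(46) y exp 61",(ray(m,[[308,r]],46)[0,:2]-C)@ey)
E
```

```text
[(123, np.float64(-46.5)), (124, np.float64(-40.5)), (128, np.float64(55.9)), (129, np.float64(51.6)), (135, np.float64(-42.0)), (136, np.float64(-53.3)), (147, np.float64(26.3)), (148, np.float64(38.2))]
top edge 145 57.589608074457814
top edge 146 57.17798072267553
top edge 147 56.76578084554963
top edge 148 56.35300584783867
top edge 149 55.939653124610885
bot edge 135 58.02817143456173
bot edge 136 57.5187603980901
bot edge 137 57.00866300103592
far rim tray y (exp 132) 130.10793609009443
cutout far wall top(46) y exp 61 59.95852516591893
cutout far wall top(46) y exp 61 59.23582580047482
cutout far wall top(46) y exp 61 58.5121903028932
```

carry_out:
  plan:
    - {"tx":-0.3,"ty":-1,"tz":-15,"rx":0,"ry":0,"rz":0}
    - {"tx":0,"ty":0,"tz":-25,"rx":0,"ry":0,"rz":0}
    - {"tx":0,"ty":0,"tz":-20,"rx":0,"ry":0,"rz":0}
    - {"tx":0,"ty":0,"tz":-12,"rx":0,"ry":0,"rz":0}
    - {"tx":0,"ty":0,"tz":-4,"rx":0,"ry":0,"rz":0}
    - {"tx":0,"ty":0,"tz":0,"rx":0,"ry":0,"rz":0}

```text
time: 18.5
tool_pos: [560.3, -166.7, 74.0]
tcp_rot: [-3.141, -0.0, 1.295]
contact_force: [-0.6, 0.2, -1.2]
grip_width: 62.8
finger_force: 30.0
```

carry_out:
  plan:
    - {"tx":0,"ty":0,"tz":-3,"rx":0,"ry":0,"rz":0}
    - {"tx":0,"ty":0,"tz":-3,"rx":0,"ry":0,"rz":0}
    - {"tx":0,"ty":0,"tz":-3,"rx":0,"ry":0,"rz":0}
    - {"tx":0,"ty":0,"tz":0,"rx":0,"ry":0,"rz":0}

```text
time: 18.9
tool_pos: [560.0, -167.4, 64.8]
tcp_rot: [-3.141, -0.0, 1.294]
contact_force: [0.1, -1.0, -1.3]
grip_width: 62.7
finger_force: 30.0
```

In the cutout with no resistance. Pressing on while still gripped.

carry_out:
  plan:
    - {"tx":0,"ty":0,"tz":-1.5,"rx":0,"ry":0,"rz":0}
    - {"tx":0,"ty":0,"tz":-1.5,"rx":0,"ry":0,"rz":0}
    - {"tx":0,"ty":0,"tz":-1.5,"rx":0,"ry":0,"rz":0}
    - {"tx":0,"ty":0,"tz":0,"rx":0,"ry":0,"rz":0}

```text
time: 19.3
tool_pos: [560.9, -167.8, 61.6]
tcp_rot: [3.139, 0.0, 1.294]
contact_force: [-1.0, -0.6, 5.3]
grip_width: 62.7
finger_force: 30.0
```

carry_out:
  plan:
    - {"tx":0,"ty":0,"tz":-1.5,"rx":0,"ry":0,"rz":0}
    - {"tx":0,"ty":0,"tz":-1.5,"rx":0,"ry":0,"rz":0}
    - {"tx":0,"ty":0,"tz":0,"rx":0,"ry":0,"rz":0}

```text
time: 19.6
tool_pos: [561.1, -167.9, 58.4]
tcp_rot: [3.139, 0.0, 1.293]
contact_force: [1.7, -1.4, 4.6]
grip_width: 62.5
finger_force: 30.0
```

carry_out:
  plan:
    - {"tx":0,"ty":0,"tz":-1.5,"rx":0,"ry":0,"rz":0}
    - {"tx":0,"ty":0,"tz":-1.5,"rx":0,"ry":0,"rz":0}
    - {"tx":0,"ty":0,"tz":-1,"rx":0,"ry":0,"rz":0}
    - {"tx":0,"ty":0,"tz":0,"rx":0,"ry":0,"rz":0}

```text
time: 20.0
tool_pos: [560.6, -167.7, 53.7]
tcp_rot: [3.141, 0.0, 1.294]
contact_force: [2.0, -1.6, 4.5]
grip_width: 62.5
finger_force: 30.0
```

carry_out:
  plan:
    - {"tx":0,"ty":0,"tz":-1,"rx":0,"ry":0,"rz":0}
    - {"tx":0,"ty":0,"tz":0,"rx":0,"ry":0,"rz":0}

```text
time: 20.2
tool_pos: [560.6, -167.6, 53.7]
tcp_rot: [3.14, 0.0, 1.294]
contact_force: [-1.0, -0.7, 11.6]
grip_width: 62.5
finger_force: 30.0
```

carry_out:
  gripper: 0.2
  plan:
    - {"tx":0,"ty":0,"tz":0,"rx":0,"ry":0,"rz":0}
    - {"tx":0,"ty":0,"tz":0,"rx":0,"ry":0,"rz":0}
    - {"tx":0,"ty":0,"tz":0,"rx":0,"ry":0,"rz":0}
    - {"tx":0,"ty":0,"tz":20,"rx":0,"ry":0,"rz":0}
    - {"tx":0,"ty":0,"tz":20,"rx":0,"ry":0,"rz":0}

```text
time: 20.7
tool_pos: [559.3, -166.9, 91.8]
tcp_rot: [-3.138, -0.001, 1.294]
contact_force: [0.8, 0.2, -1.1]
grip_width: 73.0
finger_force: 0.0
```

carry_out:
  gripper: 1
  plan:
    - {"tx":5.5,"ty":19,"tz":0,"rx":0,"ry":0,"rz":0}
    - {"tx":5.5,"ty":19,"tz":0,"rx":0,"ry":0,"rz":0}
    - {"tx":0,"ty":0,"tz":0,"rx":0,"ry":0,"rz":0}
    - {"tx":0,"ty":0,"tz":0,"rx":0,"ry":0,"rz":0}
    - {"tx":0,"ty":0,"tz":0,"rx":0,"ry":0,"rz":0}
    - {"tx":0,"ty":0,"tz":0,"rx":0,"ry":0,"rz":0}
    - {"tx":0,"ty":0,"tz":-10,"rx":0,"ry":0,"rz":0}
    - {"tx":0,"ty":0,"tz":-8,"rx":0,"ry":0,"rz":0}
    - {"tx":0,"ty":0,"tz":-4,"rx":0,"ry":0,"rz":0}
    - {"tx":0,"ty":0,"tz":-2,"rx":0,"ry":0,"rz":0}
    - {"tx":0,"ty":0,"tz":0,"rx":0,"ry":0,"rz":0}

```text
time: 21.8
tool_pos: [571.3, -129.5, 68.3]
tcp_rot: [3.142, 0.0, 1.294]
contact_force: [-0.1, 0.4, -0.2]
grip_width: 0.5
finger_force: 0.0
```

carry_out:
  plan:
    - {"tx":0,"ty":0,"tz":-1,"rx":0,"ry":0,"rz":0}
    - {"tx":0,"ty":0,"tz":-1,"rx":0,"ry":0,"rz":0}
    - {"tx":0,"ty":0,"tz":-0.5,"rx":0,"ry":0,"rz":0}
    - {"tx":0,"ty":0,"tz":0,"rx":0,"ry":0,"rz":0}

```text
time: 22.2
tool_pos: [571.4, -129.4, 67.9]
tcp_rot: [3.14, 0.0, 1.294]
contact_force: [-4.4, 1.5, 13.6]
grip_width: 0.6
finger_force: 6.6
```

carry_out:
  plan:
    - {"tx":0,"ty":0,"tz":12,"rx":0,"ry":0,"rz":0}
    - {"tx":-7,"ty":-25,"tz":0,"rx":0,"ry":0,"rz":0}
    - {"tx":-8,"ty":-27,"tz":0,"rx":0,"ry":0,"rz":0}
    - {"tx":-7,"ty":-25,"tz":0,"rx":0,"ry":0,"rz":0}
    - {"tx":0,"ty":0,"tz":-6,"rx":0,"ry":0,"rz":0}
    - {"tx":0,"ty":0,"tz":-3,"rx":0,"ry":0,"rz":0}
    - {"tx":0,"ty":0,"tz":-2,"rx":0,"ry":0,"rz":0}
    - {"tx":0,"ty":0,"tz":-1,"rx":0,"ry":0,"rz":0}
    - {"tx":0,"ty":0,"tz":0,"rx":0,"ry":0,"rz":0}

```text
time: 23.1
tool_pos: [549.1, -206.0, 67.9]
tcp_rot: [3.141, 0.002, 1.296]
contact_force: [-7.3, -2.2, 14.2]
grip_width: 0.1
finger_force: 7.3
```

Both ends read level at 67.9 mm against an expected 67. I'll press a bit harder to be sure.

carry_out:
  plan:
    - {"tx":0,"ty":0,"tz":-1,"rx":0,"ry":0,"rz":0}
    - {"tx":0,"ty":0,"tz":-0.5,"rx":0,"ry":0,"rz":0}
    - {"tx":0,"ty":0,"tz":0,"rx":0,"ry":0,"rz":0}

```text
time: 23.4
tool_pos: [549.1, -206.1, 67.8]
tcp_rot: [3.141, 0.002, 1.296]
contact_force: [-10.3, -0.6, 24.7]
grip_width: 0.4
finger_force: 12.3
```

carry_out:
  plan:
    - {"tx":0,"ty":0,"tz":13,"rx":0,"ry":0,"rz":0}
    - {"tx":7,"ty":25,"tz":0,"rx":0,"ry":0,"rz":0}
    - {"tx":8,"ty":27,"tz":0,"rx":0,"ry":0,"rz":0}
    - {"tx":7,"ty":25,"tz":0,"rx":0,"ry":0,"rz":0}
    - {"tx":0,"ty":0,"tz":-6,"rx":0,"ry":0,"rz":0}
    - {"tx":0,"ty":0,"tz":-3,"rx":0,"ry":0,"rz":0}
    - {"tx":0,"ty":0,"tz":-2,"rx":0,"ry":0,"rz":0}
    - {"tx":0,"ty":0,"tz":-1.5,"rx":0,"ry":0,"rz":0}
    - {"tx":0,"ty":0,"tz":0,"rx":0,"ry":0,"rz":0}

```text
time: 24.3
tool_pos: [571.2, -128.3, 67.8]
tcp_rot: [3.141, -0.002, 1.293]
contact_force: [-6.9, 9.4, 24.3]
grip_width: 0.6
finger_force: 11.8
```

carry_out:
  gripper: 0.5
  plan:
    - {"tx":0,"ty":0,"tz":20,"rx":0,"ry":0,"rz":0}
    - {"tx":0,"ty":0,"tz":45,"rx":0,"ry":0,"rz":0}
    - {"tx":0,"ty":0,"tz":45,"rx":0,"ry":0,"rz":0}
    - {"tx":-10,"ty":40,"tz":30,"rx":0,"ry":0,"rz":0}
    - {"tx":-15,"ty":45,"tz":0,"rx":0,"ry":0,"rz":0}
    - {"tx":-15,"ty":45,"tz":0,"rx":0,"ry":0,"rz":0}
    - {"tx":-15,"ty":45,"tz":0,"rx":0,"ry":0,"rz":0}
    - {"tx":-15,"ty":45,"tz":0,"rx":0,"ry":0,"rz":0}
    - {"tx":-15,"ty":45,"tz":0,"rx":0,"ry":0,"rz":0}
    - {"tx":-15,"ty":45,"tz":0,"rx":0,"ry":0,"rz":0}
    - {"tx":0,"ty":0,"tz":0,"rx":0,"ry":0,"rz":0}

```text
time: 25.4
tool_pos: [469.4, 183.7, 204.4]
tcp_rot: [-3.14, -0.001, 1.299]
contact_force: [0.0, -1.1, 0.1]
grip_width: 46.0
finger_force: 0.0
```

```bash
python3 - <<'E'
from h import *
a=bot.capture("scene")[:,:,::-1];b=bot.capture("top")[:,:,::-1]
cv2.imwrite("pics/final.png",np.hstack([cv2.resize(a[190:360,270:480],None,fx=2,fy=2,interpolation=cv2.INTER_CUBIC),cv2.resize(b[110:280,260:450],None,fx=2,fy=2)])[:, :800])
E
```

```text
(no output)
```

View pics/final.png

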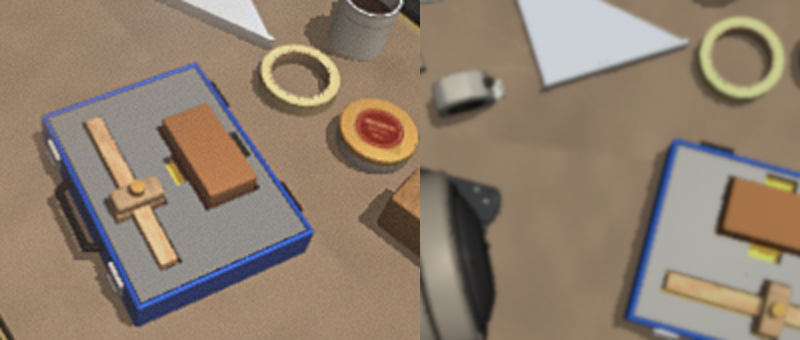

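The final picture shows both parts seated level in the tray: the gauge at (130,190) and the block at (210,155). The masking tape and tape measure have not moved. Handing in now.

```bash
python3 -c "
from plant import bot
print(bot.close_job())"
```

```text
the job is handed in; nothing more can be done
None
```

I pressed the marking gauge and then the sanding block home in their own cutouts, both level by touch checks, left the tape measure and masking tape untouched, and handed the job in at about 25 s.

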